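# Refit the access cover of a dust-filter box and hold it shut

## Task

Turn the orange quarter-turn fastener inside the grey filter box until its slot lines up with the two white marks on the frame. Then lift the cover out of the blue parts bin by its black grip, set it squarely on the frame with its tongue in the slot, and press it down against the springy gasket until it sits fully home, flat on the frame. Finish while still holding it pressed there with the gripper (do not let go), and leave the ink bottle, the pliers and the glue tube where they are.

Things in the scene. Friction and masses are not known exactly. Their poses are not given: they have to be found in the camera images.
- frame (a point): Centre of the square opening of the grey filter box, at its frame's top face (62 mm above the table); x along the line through the two white marks, z up. Box fixed, 130 x 130 mm; opening 96 x 96 mm, inner floor 6 mm above the table. A black rubber gasket band round the opening (110 mm outside, 96 inside) stands 5 mm proud of the frame.
- fastener_top (a point): On the fastener's axis, mid-opening, level with its top (54 mm above the table). Two orange upright cheeks, each 36 mm long, 7 thick, 24 tall, with an open 10 mm slot between; 24 mm across their outer faces, gripped there from above. Below them only a post 25 mm wide. This point's x runs along the slot and turns with it, y crosses the cheeks.
- fastener (a joint): Angle (rad) of the fastener: 0 = slot in line with the white marks on the frame (frame's x), positive = anticlockwise seen from above. It starts 0.6 to 1.3, so it must be turned clockwise. Stops at -0.4 and 1.5; stays where it is left (friction about 0.06 N m).
- gasket (a joint): How far the gasket is pressed down (m): 0 = relaxed, 5 mm proud of the frame; 0.005 = level with the frame's top, the cover then touches the frame and is fully home. Springy: 2.4 N at 0, 8.4 N in all at 0.005 (the cover's weight included); it springs up when let go.
- cover: Loose cover, 160 g, plate 122 x 122 x 5 mm lying in the bin, underside 26 mm above the table. Origin: centre of the underside, z up. Black grip on top: 52 mm along x, 14 mm thick, 5 to 35 mm above the origin. Tongue below, along x: 26 x 5 mm, reaching 18 mm down; goes into the slot, either way round. Slot not aligned: tongue lands on the cheeks.
- bin: Blue open parts bin, fixed to the table, 144 x 144 mm, walls 40 mm high and 4 mm thick; origin at the centre of its underside. It holds the cover.
- ink_bottle: Brown dropper bottle with a black top, 33 x 34 x 102 mm, standing; bystander. Origin at the centre of its underside.
- pliers: Pliers with yellow handles, 54 x 164 x 14 mm, lying; bystander. Origin at the centre of their underside.
- glue_tube: Blue and orange glue tube, 42 x 146 x 28 mm, lying; bystander. Origin at the centre of its underside.

How it is judged:
By the outcome, as a careful person would: the job done as asked, in the order asked, and still so for the second after the job is handed in, while the arm keeps its last pose, push and grip.
It also fails if it takes over 48 s, if anything falls off the work surface, if the arm or the gripper's body presses on something with over 40 N, if the wrist force passes 120 N, or if a joint passes its speed limit or range.

## Robot

A 6-joint arm with a two-finger parallel gripper is mounted at the origin on a cart in front of the work surface, level with it; the furniture and walls round the work are solid. World frame = base frame: x ahead of the robot, y to its left, z up, the work surface at z = 0. Lengths are in m, angles in rad, forces in N, time in s.
With the tool pointing down it reaches from about 0.35 to 0.975 m from the base axis. Payload 4.9 kg.
Tool frame: the origin (TCP) lies at the very end of the fingers, on their centre line; the grasp point (between the pads) lies 19 mm behind it; z points along the fingers, y is the line along which they close (so a half turn about z gives the same grasp; the last joint's range is limited). The gripper opens to 85 mm and grips with 20 to 120 N. Pads are 22 mm wide; open, the fingers measure 114 mm over their backs; the gripper's body (76 mm by 85 mm) begins 54 mm behind the grasp point. The pads swing forward as they close: fully open they stand 13 mm farther back than shut.
Start: joints at [0.998, 0.053, 1.613, -0, 1.476, -0.119], TCP at [0.274, 0.562, 0.231] pointing down, gripper open.
Joint ranges: [-3.01, 3.01], [-1.01, 2.22], [0.06, 2.58], [-1.02, 4.17], [0.09, 2.62], [-3.14, 3.14]. Speed limits (rad/s): [2.57, 2.57, 3.14, 3.14, 3.14, 3.14].

## Interface

Orientations are given as a 3x3 rotation matrix whose columns are the frame's x, y, z axes.
In Python, from station import env gives the robot as it stands.
- The arm moves only by the shell command python3 -m pendant 'ROWS' [FORCE]. ROWS is JSON, a list of rows, each an object with "xyz": the shift along the tool's x, y, z in m, a list of three; "turn": the turn, a rotation vector about the tool's x, y, z in rad, a list of three; "fingers": the gripper's target within -1 to 1 (fully open at 1, half-way at 0, shut at -1). In form: [{"xyz": [dx, dy, dz], "turn": [rx, ry, rz], "fingers": fingers}, ...]. A call has 1 to 20 rows; each row shifts and turns the commanded pose from where the row before left it, along the tool's axes as they then stand; what a row does not reach is not made up. A row lasts 1/8 s, in which the tool goes at most 62.5 mm and 10.7 degrees, less where a joint would pass 70% of its speed; a pose out of reach is approached as far as the arm can. A call with a gripper value outside its range is refused whole. The fingers move at their own pace and stop on an object; FORCE is the grip in N (left out, the last holds). Time passes only in rows, so rows that do not move let the fingers close. It gives the time, the measured TCP pose, the force, the opening and the grip force at its end, in the units of the state.
- env.get_state(): the state, without advancing time (a new reading comes with each control period).
- env.get_image(name): name is "scene" or "top" or "wrist"; returns a dict with "img" (420x560x3 uint8, red, green, blue), "fx", "fy", "cx", "cy" (pixels), "k1" (the pictures are not rectified: a ray, as slopes to the right and down, at radius r is drawn at 1 + k1 r^2 times it, then the intrinsics apply), "extrinsics" (4x4, takes a point from camera to world coordinates). Camera axes: x right, y up, looking along -z (the intrinsics and any distortion apply to the point x, -y, -z); pixel columns grow to the right and rows downward; lengths in m; the calibration is good to about 2 mm. A picture is of the moment at which its call begins. There is no depth.
- env.close_job(): hands the job in; it is judged then, once.
The state is a dict: "t": time; "qpos": joint angles; "qvel": joint speeds; "joint_torque": joint torques, N m; "tcp_pos": TCP position; "eef_rot": TCP orientation; "force": force on the tool from outside, world axes, zero at the start; "torque": the same for the moment, N m; "gripper_width": finger opening in m; "grip_force": force on a finger pad.
Only numpy, scipy, OpenCV 4.12 (cv2) and the standard library are available. Lean on these libraries where they do the work, as an engineer would, in place of code of your own. Each camera call takes 0.05 s, during which the arm holds its last target. There are 200 camera calls.

## Working session

There is one attempt and no reset: what is moved stays moved. The work goes in short steps, Python scripts to look and compute and a shell command to move; the robot and the scene stay as the last step left them, time stands still between calls to the robot, and variables do not carry over. Pictures are saved under pics/ and viewed, at most 10 in all, crops included, and the job is handed in when it is done.

```bash
mkdir -p pics; cat > h.py <<'E'
import numpy as np, cv2
from station import env
def snap(name,fn):
    d=env.get_image(name); cv2.imwrite('pics/'+fn+'.png',d['img'][:,:,::-1]); np.save('pics/'+fn+'.npy',{k:v for k,v in d.items()},allow_pickle=True); return d
def load(fn): return np.load('pics/'+fn+'.npy',allow_pickle=True).item()
def ray(d,u,v):
    K=np.array([[d['fx'],0,d['cx']],[0,d['fy'],d['cy']],[0,0,1.]])
    p=cv2.undistortPoints(np.array([[[u,v]]],float),K,np.array([d['k1'],0,0,0.]))[0,0]
    E=np.array(d['extrinsics']); r=E[:3,:3]@np.array([p[0],-p[1],-1]); return E[:3,3],r/np.linalg.norm(r)
def atz(d,u,v,z):
    o,r=ray(d,u,v); return o+r*(z-o[2])/r[2]
def tri(*obs):
    A=np.zeros((3,3));b=np.zeros(3)
    for d,u,v in obs:
        o,r=ray(d,u,v);P=np.eye(3)-np.outer(r,r);A+=P;b+=P@o
    x=np.linalg.solve(A,b); return x,[np.linalg.norm((np.eye(3)-np.outer(ray(*o)[1],ray(*o)[1]))@(x-ray(*o)[0])) for o in obs]
E
python3 - <<'E'
from h import *
for n in('scene','top','wrist'):
    d=snap(n,n+'0'); print(n,d['fx'],d['k1'],np.round(d['extrinsics'],3).tolist())
s=env.get_state(); print(s)
E
```

```text
scene 418.0399420147372 -0.12384246004948433 [[0.713, 0.53, -0.459, 0.111], [-0.701, 0.532, -0.475, -0.201], [-0.008, 0.66, 0.751, 0.764], [0.0, 0.0, 0.0, 1.0]]
top 456.7582882723239 -0.1415567237877647 [[0.021, 0.989, -0.146, 0.409], [-1.0, 0.018, -0.024, 0.213], [-0.021, 0.146, 0.989, 0.903], [0.0, 0.0, 0.0, 1.0]]
wrist 351.1435288017135 0.017485203674286808 [[0.437, -0.862, -0.256, 0.207], [0.899, 0.419, 0.127, 0.593], [-0.002, -0.286, 0.958, 0.373], [0.0, 0.0, 0.0, 1.0]]
{'t': 0.15, 'qpos': array([ 9.98020273e-01,  5.32293622e-02,  1.61396996e+00, -2.07954623e-06,
        1.47601020e+00, -1.18951545e-01]), 'qvel': array([ 0.00161333, -0.00163656, -0.00534922, -0.0016554 , -0.00070573,
       -0.00069047]), 'joint_torque': array([-1.09694502e-03, -3.94245780e+01, -3.70721090e+01, -1.52509751e-04,
        4.63979028e-03, -2.60341005e-05]), 'tcp_pos': array([0.27371178, 0.56133794, 0.23033563]), 'eef_rot': array([[-8.98776996e-01,  4.38405232e-01, -8.74549254e-04],
       [ 4.38406063e-01,  8.98775987e-01, -1.35993696e-03],
       [ 1.89820391e-04, -1.60568775e-03, -9.99998693e-01]]), 'force': array([-0.00561192,  0.52650743,  0.31148561]), 'torque': array([-0.00693667, -0.02238041,  0.04123351]), 'grip_force': 0.0, 'gripper_width': 0.08549051129269626}
```

View pics/top0.png

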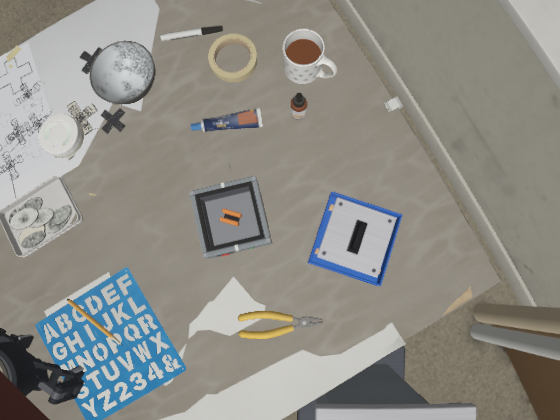

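View pics/scene0.png

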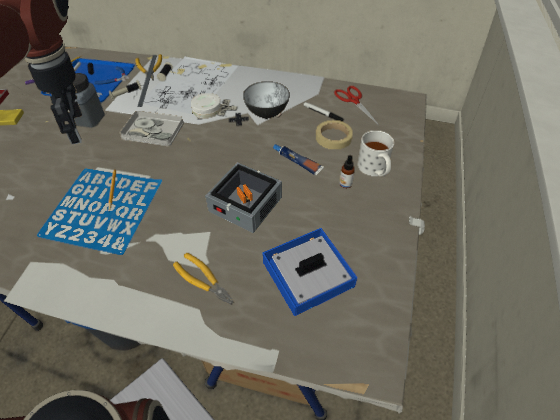

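The top view shows the box at about (231,217) with white marks at (222,185) and (236,248), the fastener in the box's centre, and the cover grip at (357,236). In the scene view the fastener is at (245,194) and the grip at (312,264). I'll enlarge both.

```bash
python3 - <<'E'
from h import *
t=load('top0')['img'][:,:,::-1]; s=load('scene0')['img'][:,:,::-1]
def c(i,u,v,w,h,W,H): return cv2.resize(i[v:v+h,u:u+w],(W,H),interpolation=cv2.INTER_CUBIC)
m=np.vstack([np.hstack([c(t,180,170,100,75+25,400,400)[:300],c(t,307,190,100,75,400,300)]),np.hstack([c(s,200,160,100,75,400,300),c(s,260,225,100,75,400,300)])])
m[:300,:400]=cv2.resize(t[175:250+3,180:284],(400,300),interpolation=cv2.INTER_CUBIC)
cv2.imwrite('pics/crop0.png',m)
E
```

```text
(no output)
```

View pics/crop0.png

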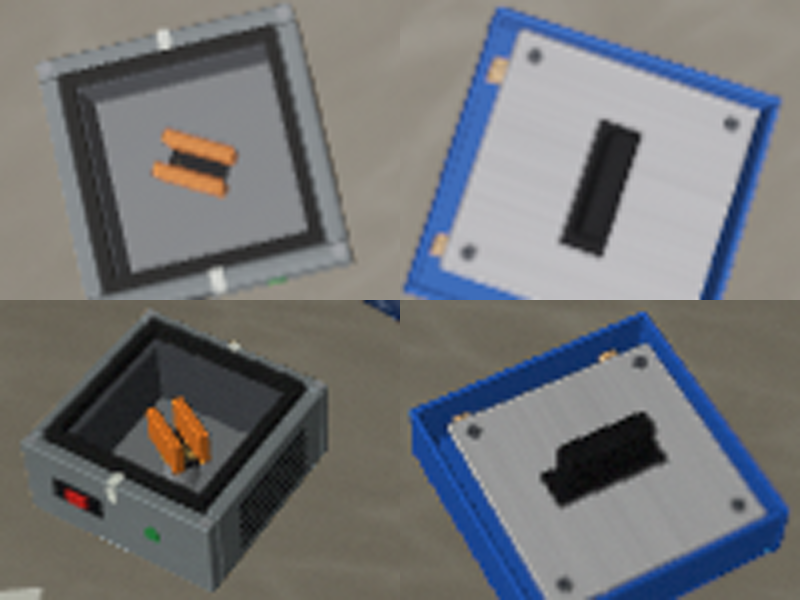

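```bash
python3 - <<'E'
from h import *
T=load('top0');S=load('scene0')
t=lambda x,y:(T,180+x/3.846,175+y/3.846); s=lambda x,y:(S,200+x/4,160+(y-300)/4)
g=lambda x,y:(T,307+(x-400)/4,190+y/4); q=lambda x,y:(S,260+(x-400)/4,225+(y-300)/4)
p=lambda n,x:print(n,np.round(x[0],4),np.round(x[1],4))
a=tri(t(164,39),s(234,347));b=tri(t(217,280),s(115,487)); p('mA',a);p('mB',b)
print('mid',(a[0]+b[0])/2,'ang',np.degrees(np.arctan2(*(a[0]-b[0])[1::-1])))
p('fast',tri(t(195,162),s(178,435)))
u=atz(*t(165,133),.054);v=atz(*t(237,153),.054);print('slot ang',np.degrees(np.arctan2(*(u-v)[1::-1])))
u=atz(*t(153,168),.054);v=atz(*t(228,190),.054);print('slot ang',np.degrees(np.arctan2(*(u-v)[1::-1])))
p('cover',tri(g(599.5,187.5),q(604,470)))
u=atz(*g(535,56),.031);v=atz(*g(468,252),.031);w=atz(*g(731,123),.031)
print('cover ang',np.degrees(np.arctan2(*(u-v)[1::-1])),np.degrees(np.arctan2(*(u-w)[1::-1])))
print(env.get_state()['qpos'][5])
E
```

```text
mA [0.5696 0.3422 0.0619] [0.0006 0.0006]
mB [0.4525 0.3133 0.0543] [0.0001 0.0001]
mid [0.51102883 0.32774371 0.0580946 ] ang 13.874579542537434
fast [0.5113 0.3279 0.0404] [0. 0.]
slot ang 75.5719670789514
slot ang 74.86166109322873
cover [0.479  0.0859 0.0284] [0.0001 0.0001]
cover ang -18.420439548810066 71.94567891613909
-0.1189515454920204
```

Frame is at (0.511, 0.328) with x at about 14°, the slot is at about 75° and the cover is at (0.479, 0.086), about -18°. I'll move above the fastener with tool y across the cheeks.

```bash
python3 -m pendant '[{"xyz":[-0.0395,-0.0132,0.004],"turn":[0,0,0],"fingers":0.1},{"xyz":[-0.0395,-0.0132,0.004],"turn":[0,0,0],"fingers":0.1},{"xyz":[-0.0395,-0.0132,0.004],"turn":[0,0,0],"fingers":0.1},{"xyz":[-0.0395,-0.0132,0.004],"turn":[0,0,0],"fingers":0.1},{"xyz":[-0.0395,-0.0132,0.004],"turn":[0,0,0],"fingers":0.1},{"xyz":[-0.0395,-0.0132,0.004],"turn":[0,0,0],"fingers":0.1},{"xyz":[-0.0395,-0.0132,0.004],"turn":[0,0,0],"fingers":0.1},{"xyz":[-0.0395,-0.0132,0.004],"turn":[0,0,0],"fingers":0.1},{"xyz":[0,0,0],"turn":[0,0,-0.176],"fingers":0.1},{"xyz":[0,0,0],"turn":[0,0,-0.176],"fingers":0.1},{"xyz":[0,0,0],"turn":[0,0,-0.176],"fingers":0.1},{"xyz":[0,0,0],"turn":[0,0,-0.176],"fingers":0.1},{"xyz":[0,0,0],"turn":[0,0,-0.176],"fingers":0.1},{"xyz":[0,0,0],"turn":[0,0,-0.176],"fingers":0.1},{"xyz":[0,0,0],"turn":[0,0,-0.176],"fingers":0.1},{"xyz":[0,0,0],"turn":[0,0,-0.176],"fingers":0.1},{"xyz":[0,0,0],"turn":[0,0,-0.176],"fingers":0.1},{"xyz":[0,0,0],"turn":[0,0,-0.176],"fingers":0.1}]'
python3 - <<'E'
from h import *
d=snap('wrist','w1'); s=env.get_state(); print(s['qpos'],s['tcp_pos'],s['gripper_width']);print(np.round(d['extrinsics'],3).tolist(),np.round(s['eef_rot'],3).tolist())
E
```

```text
t: 2.4
tcp_pos: [0.5114, 0.3281, 0.1988]
eef_rot: [[-0.256, -0.967, -0.001], [-0.967, 0.256, -0.0], [0.001, 0.001, -1.0]]
force: [-0.4, -0.3, -0.1]
gripper_width: 0.0468
grip_force: 0.0
[ 4.48105711e-01  3.43592472e-02  1.68655889e+00 -1.00342592e-05
  1.42148144e+00 -2.43821157e+00] [0.51145403 0.32819188 0.198809  ] 0.04713830558881318
[[-0.967, -0.244, -0.072, 0.492], [0.255, -0.927, -0.277, 0.258], [0.001, -0.286, 0.958, 0.342], [0.0, 0.0, 0.0, 1.0]] [[-0.253, -0.968, -0.001], [-0.968, 0.253, -0.0], [0.001, 0.001, -1.0]]
```

View pics/w1.png

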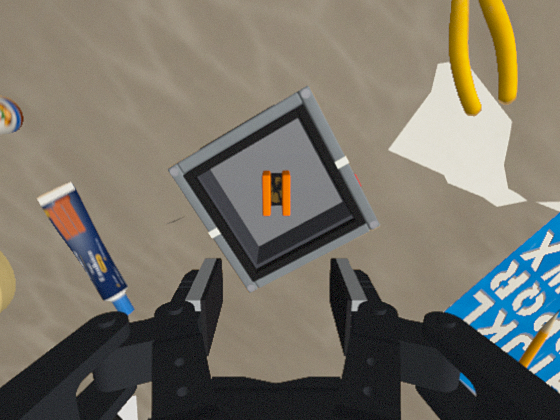

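The wrist view shows the marks at (342,161) and (214,234). The fastener cheeks span columns 263–291 and rows 171–215, upright in the image, so the tool is aligned with the slot.

```bash
python3 - <<'E'
from h import *
T=load('top0');W=load('w1');s=env.get_state();R=s['eef_rot'];p=s['tcp_pos']
i=W['img'].astype(int);m=((i[...,0]>180)&(i[...,1]<150)&(i[...,2]<90)).astype(np.uint8);m[:,:240]=0;m[:,310:]=0;m[:150]=0;m[230:]=0
n,l,st,c=cv2.connectedComponentsWithStats(m);
for k in range(1,n):
    if st[k,4]>40: print(st[k],c[k],cv2.minAreaRect(np.argwhere(l==k)[:,::-1].astype(np.float32)))
f=atz(W,277,193,.054);print('f',f,'tool',R.T@(f-p))
print('tri',tri((W,277,193),(T,230.7,217.1)))
a=tri((W,342,161),(T,236.4,247.8));b=tri((W,214,234),(T,222.6,185.1));print(a,b,(a[0]+b[0])/2,np.degrees(np.arctan2(*(b[0]-a[0])[1::-1])))
a=atz(W,342,161,.062);b=atz(W,214,234,.062);print((a+b)/2,np.degrees(np.arctan2(*(b-a)[1::-1])))
E
```

```text
[263 171   8  45 329] [266.51975684 194.6656535 ] ((266.5, 193.0), (44.0, 7.0), 90.0)
[283 173   8  43 296] [286.16216216 194.48986486] ((286.5, 194.0), (42.0, 7.0), 90.0)
f [0.50858562 0.3272766  0.054     ] tool [0.00153325 0.00245615 0.14481135]
tri (array([0.50801882, 0.32426251, 0.06695196]), [np.float64(0.00022366667076517813), np.float64(0.0002236666707650124)])
(array([0.45185935, 0.31211853, 0.06638157]), [np.float64(0.00018106585255621757), np.float64(0.0001810658525562546)]) (array([0.56489878, 0.34034576, 0.07965784]), [np.float64(0.0009693019917449404), np.float64(0.0009693019917451061)]) [0.50837906 0.32623214 0.07301971] 14.020674983222206
[0.51009249 0.32975681 0.062     ] 15.764485614610948
```

```bash
python3 -m pendant '[{"xyz":[0.0005,0.0015,0.03],"turn":[0,0,0],"fingers":0.1},{"xyz":[0,0,0.03],"turn":[0,0,0],"fingers":0.1},{"xyz":[0,0,0.03],"turn":[0,0,0],"fingers":0.1},{"xyz":[0,0,0.03],"turn":[0,0,0],"fingers":0.1},{"xyz":[0,0,0.03],"turn":[0,0,0],"fingers":0.1},{"xyz":[0,0,0.024],"turn":[0,0,0],"fingers":0.1},{"xyz":[0,0,0],"turn":[0,0,0],"fingers":-1},{"xyz":[0,0,0],"turn":[0,0,0],"fingers":-1},{"xyz":[0,0,0],"turn":[0,0,0],"fingers":-1},{"xyz":[0,0,0],"turn":[0,0,0],"fingers":-1},{"xyz":[0,0,0],"turn":[0,0,0],"fingers":-1}]' 40
python3 -c "
from station import env
s=env.get_state();print(s['qpos'],s['force'],s['torque'])"
```

```text
t: 3.82
tcp_pos: [0.5108, 0.3269, 0.0241]
eef_rot: [[-0.263, -0.965, 0.002], [-0.965, 0.263, -0.002], [0.001, -0.002, -1.0]]
force: [7.6, -2.3, -12.8]
gripper_width: 0.023
grip_force: 45.6
[ 0.44776731  0.22091469  1.79782526 -0.00277071  1.12174145 -2.42682963] [  7.6424625   -2.28297779 -12.84502406] [-0.19651071 -1.03382616  0.03415083]
```

```bash
python3 -m pendant '[{"xyz":[0,-0.0015,0],"turn":[0,0,0],"fingers":-1},{"xyz":[0,0,0],"turn":[0,0,0.15],"fingers":-1},{"xyz":[0,0,0],"turn":[0,0,0.15],"fingers":-1},{"xyz":[0,0,0],"turn":[0,0,0.15],"fingers":-1},{"xyz":[0,0,0],"turn":[0,0,0.15],"fingers":-1},{"xyz":[0,0,0],"turn":[0,0,0.15],"fingers":-1},{"xyz":[0,0,0],"turn":[0,0,0.15],"fingers":-1},{"xyz":[0,0,0],"turn":[0,0,0.15],"fingers":-1},{"xyz":[0,0,0],"turn":[0,0,0],"fingers":-1},{"xyz":[0,0,0],"turn":[0,0,0],"fingers":-1}]'
python3 - <<'E'
from h import *
d=snap('wrist','w2');s=env.get_state();R=s['eef_rot'];print(s['force'],s['torque'],np.degrees(np.arctan2(R[1,1],R[0,1])))
E
```

```text
t: 5.08
tcp_pos: [0.5091, 0.3286, 0.0241]
eef_rot: [[-0.968, -0.252, -0.005], [-0.252, 0.968, 0.001], [0.004, 0.002, -1.0]]
force: [-2.4, 4.4, -8.7]
gripper_width: 0.0233
grip_force: 46.3
[ -3.26050146   4.17279685 -10.79256621] [ 0.64583337  0.40235324 -0.10914294] 104.62164583077804
```

View pics/w2.png

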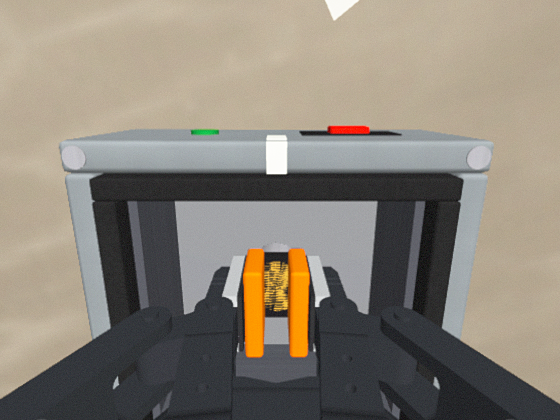

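The wrist view shows the slot (columns 264–289) pointing at the white mark at (277,155). The frame's corner discs are at (74,158) and (478,157).

```bash
python3 - <<'E'
from h import *
W=load('w2')
# refine frame edges: gray->dark at inner edge and grey->tan at outer edge by gradient
g=cv2.GaussianBlur(cv2.cvtColor(W['img'],cv2.COLOR_RGB2GRAY).astype(np.float32),(3,3),0)
for lo,hi,z in((165,182,.062),(134,150,.062)):
    P=[]
    for u in list(range(110,255,5))+list(range(300,445,5)):
        dv=np.abs(np.diff(g[lo:hi,u])); k=dv.argmax()
        o=0
        if 0<k<len(dv)-1:
            a,b,c=dv[k-1:k+2]; o=.5*(a-c)/(a-2*b+c)
        P.append(atz(W,u,lo+k+.5+o,z)[:2])
    P=np.array(P,np.float32); vx,vy,x,y=cv2.fitLine(P,cv2.DIST_HUBER,0,.01,.01).ravel()
    print(np.degrees(np.arctan2(vy,vx))%180-90)
a=atz(W,74,158,.062);b=atz(W,478,157.5,.062);print('discs',np.degrees(np.arctan2(*(a-b)[1::-1]))%180-90)
m=atz(W,277,155,.062);print('mark',m)
# cheeks edges inner slot at near/far, z=.054
i=W['img'].astype(int);o=((i[...,0]>200)&(i[...,1]<170)&(i[...,2]<90))
for r in range(255,355,20): 
    c=np.flatnonzero(o[r]);print(r,c.min(),c.max(),atz(W,c.min(),r,.054)[:2],atz(W,c.max(),r,.054)[:2])
c=np.array([.5091,.3286]);print(np.degrees(np.arctan2(*(c-m[:2])[::-1])))
E
```

```text
14.660919
16.090942
discs 14.734732502415511
mark [0.45144343 0.31421972 0.062     ]
255 247 305 [0.4888206  0.31326309] [0.48370237 0.3328827 ]
275 243 309 [0.49667288 0.31367112] [0.49075161 0.33638482]
295 244 308 [0.5043431  0.31584393] [0.49850437 0.33825717]
315 245 307 [0.51228242 0.31809451] [0.50652978 0.34019381]
335 245 306 [0.52059634 0.32006356] [0.51483962 0.34219751]
14.004571174052938
```

```bash
python3 -m pendant '[{"xyz":[0,0,0],"turn":[0,0,0],"fingers":0.1},{"xyz":[0,0,0],"turn":[0,0,0],"fingers":0.1},{"xyz":[0,0,0],"turn":[0,0,0],"fingers":0.1},{"xyz":[0,0,-0.035],"turn":[0,0,0],"fingers":0.1},{"xyz":[0,0,-0.035],"turn":[0,0,0],"fingers":0.1},{"xyz":[0,0,-0.035],"turn":[0,0,0],"fingers":0.1},{"xyz":[0,0,-0.035],"turn":[0,0,0],"fingers":0.1},{"xyz":[0,0,-0.02],"turn":[0,0,0],"fingers":0.1},{"xyz":[0.015,-0.038,0],"turn":[0,0,0],"fingers":0.1},{"xyz":[0.015,-0.038,0],"turn":[0,0,0],"fingers":0.1},{"xyz":[0.015,-0.038,0],"turn":[0,0,0],"fingers":0.1},{"xyz":[0.015,-0.038,0],"turn":[0,0,0],"fingers":0.1},{"xyz":[0.015,-0.038,0],"turn":[0,0,0],"fingers":0.1},{"xyz":[0.015,-0.038,0],"turn":[0,0,0],"fingers":0.1},{"xyz":[0,0,0],"turn":[0,0,0.144],"fingers":0.1},{"xyz":[0,0,0],"turn":[0,0,0.144],"fingers":0.1},{"xyz":[0,0,0],"turn":[0,0,0.144],"fingers":0.1},{"xyz":[0,0,0],"turn":[0,0,0.144],"fingers":0.1},{"xyz":[0,0,0],"turn":[0,0,0],"fingers":0.1}]'
python3 - <<'E'
from h import *
d=snap('wrist','w3');snap('top','top3');s=env.get_state();R=s['eef_rot'];print(s['qpos'],s['force'],s['torque'],np.degrees(np.arctan2(R[1,1],R[0,1])))
E
```

```text
t: 7.5
tcp_pos: [0.4821, 0.0843, 0.185]
eef_rot: [[-0.95, 0.313, -0.001], [0.313, 0.95, -0.0], [0.001, -0.0, -1.0]]
force: [0.1, 0.1, 1.1]
gripper_width: 0.0469
grip_force: 0.0
[ 2.11190614e-02 -2.47516979e-01  1.97013263e+00 -4.68454872e-05
  1.41945906e+00 -1.23199585e+00] [-0.69484945  0.44545681 -0.65958398] [ 0.01559069 -0.05429995 -0.02823342] 71.79860356657811
```

View pics/w3.png

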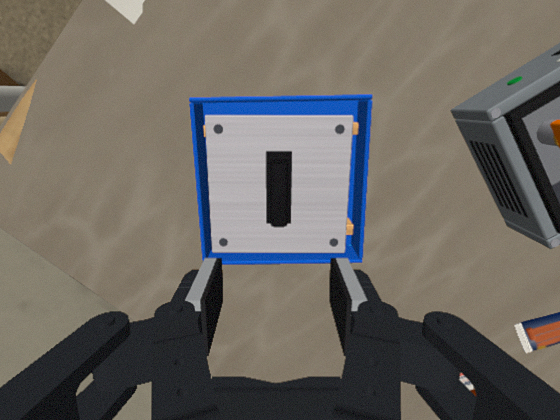

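The wrist view shows the cover's screws at (218,128), (340,128), (223,242) and (333,242), with the grip at columns 266–292.

```bash
python3 - <<'E'
from h import *
W=load('w3');T=load('top0');s=env.get_state();R=s['eef_rot'];p=s['tcp_pos']
g=lambda x,y:(T,307+(x-400)/4,190+y/4)
for w,t in(((218,128),(468,252)),((340,128),(535,56)),((223,242),None),((333,242),(731,123))):
    if t:
        print(tri((W,*w),g(*t))[0])
P=np.array([atz(W,*w,.031) for w in((218,128),(340,128),(223,242),(333,242))]);c=P.mean(0)
print(P,c,'angle x',np.degrees(np.arctan2(*(P[0]-P[2]+P[1]-P[3])[1::-1])),np.degrees(np.arctan2(*(P[1]-P[0]+P[3]-P[2])[1::-1])))
print('tool',R.T@(c-p))
a=atz(W,279,152,.061);b=atz(W,279,188,.061);print('grip far',a,(R.T@(a-p)),(R.T@(b-p)))
E
```

```text
[0.40551953 0.2188618  0.97691671]
[0.46941616 0.1316539  0.21264422]
[0.4688571  0.09044351 0.2415159 ]
[[0.41448617 0.05605986 0.031     ]
 [0.44585477 0.15159993 0.031     ]
 [0.51026224 0.02437029 0.031     ]
 [0.54136365 0.1191596  0.031     ]] [0.47799171 0.08779742 0.031     ] angle x 161.46583583179552 71.82910090019985
tool [0.00493362 0.00197661 0.15406821]
grip far [0.44509502 0.09871028 0.061     ] [0.03960619 0.00206178 0.12408342] [0.0117154  0.00215068 0.12407115]
```

```bash
python3 -m pendant '[{"xyz":[0.005,0.002,0.03],"turn":[0,0,0],"fingers":0.1},{"xyz":[0,0,0.03],"turn":[0,0,0],"fingers":0.1},{"xyz":[0,0,0.03],"turn":[0,0,0],"fingers":0.1},{"xyz":[0,0,0.03],"turn":[0,0,0],"fingers":0.1},{"xyz":[0,0,0.029],"turn":[0,0,0],"fingers":0.1},{"xyz":[0,0,0],"turn":[0,0,0],"fingers":-1},{"xyz":[0,0,0],"turn":[0,0,0],"fingers":-1},{"xyz":[0,0,0],"turn":[0,0,0],"fingers":-1},{"xyz":[0,0,0],"turn":[0,0,0],"fingers":-1},{"xyz":[0,0,0],"turn":[0,0,0],"fingers":-1}]' 80
python3 - <<'E'
from h import *
W=load('w3');T=load('top0');g=lambda x,y:(T,307+(x-400)/4,190+y/4)
for w,t in(((340,128),(468,252)),((333,242),(535,56)),((223,242),(731,123))): print(tri((W,*w),g(*t)))
E
```

```text
t: 8.85
tcp_pos: [0.4788, 0.0879, 0.0373]
eef_rot: [[-0.949, 0.314, 0.002], [0.314, 0.949, 0.0], [-0.001, 0.001, -1.0]]
force: [-0.6, -0.0, 2.6]
gripper_width: 0.0126
grip_force: 80.6
(array([0.44570143, 0.14989837, 0.04045981]), [np.float64(0.000975435935125052), np.float64(0.0009754359351250854)])
(array([0.54116626, 0.11830848, 0.03256828]), [np.float64(0.0009114008485074228), np.float64(0.0009114008485074264)])
(array([0.51168811, 0.02221205, 0.02619746]), [np.float64(0.0008212586768325202), np.float64(0.0008212586768324908)])
```

```bash
python3 -m pendant '[{"xyz":[0,0,-0.015],"turn":[0,0,0],"fingers":-1},{"xyz":[0,0,-0.025],"turn":[0,0,0],"fingers":-1},{"xyz":[0,0,-0.03],"turn":[0,0,0],"fingers":-1},{"xyz":[0,0,-0.03],"turn":[0,0,0],"fingers":-1},{"xyz":[0,0,-0.03],"turn":[0,0,0],"fingers":-1},{"xyz":[0.0058,0.0298,0],"turn":[0,0,0],"fingers":-1},{"xyz":[0.0058,0.0298,0],"turn":[0,0,0],"fingers":-1},{"xyz":[0.0058,0.0298,0],"turn":[0,0,0],"fingers":-1},{"xyz":[0.0058,0.0298,0],"turn":[0,0,0],"fingers":-1},{"xyz":[0.0058,0.0298,0],"turn":[0,0,0],"fingers":-1},{"xyz":[0.0058,0.0298,0],"turn":[0,0,0],"fingers":-1},{"xyz":[0.0058,0.0298,0],"turn":[0,0,0],"fingers":-1},{"xyz":[0.0058,0.0298,0],"turn":[0,0,0],"fingers":-1},{"xyz":[0,0,0],"turn":[0,0,-0.144],"fingers":-1},{"xyz":[0,0,0],"turn":[0,0,-0.144],"fingers":-1},{"xyz":[0,0,0],"turn":[0,0,-0.144],"fingers":-1},{"xyz":[0,0,0],"turn":[0,0,-0.144],"fingers":-1},{"xyz":[0,0,0],"turn":[0,0,0],"fingers":-1},{"xyz":[0,0,0],"turn":[0,0,0],"fingers":-1}]'
python3 - <<'E'
from h import *
w=snap('wrist','w4');d=snap('scene','s4');t=load('top3');s=env.get_state();R=s['eef_rot'];print(s['force'],np.degrees(np.arctan2(R[1,1],R[0,1])))
c=lambda i,u,v,W,H:cv2.resize(i[v:v+H,u:u+W,::-1],(400,300),interpolation=cv2.INTER_CUBIC)
m=np.vstack([np.hstack([c(t['img'],180,175,104,78),c(d['img'],170,100,160,120)]),cv2.resize(w['img'][:210,:,::-1],(800,300))])
cv2.imwrite('pics/c4.png',m)
E
```

```text
t: 11.22
tcp_pos: [0.5091, 0.3288, 0.1667]
eef_rot: [[-0.968, -0.251, 0.0], [-0.251, 0.968, 0.0], [-0.0, 0.0, -1.0]]
force: [0.9, -0.7, -2.0]
gripper_width: 0.0125
grip_force: 80.0
[-0.84315879  0.57979648 -1.53271194] 104.60471014513858
```

View pics/c4.png

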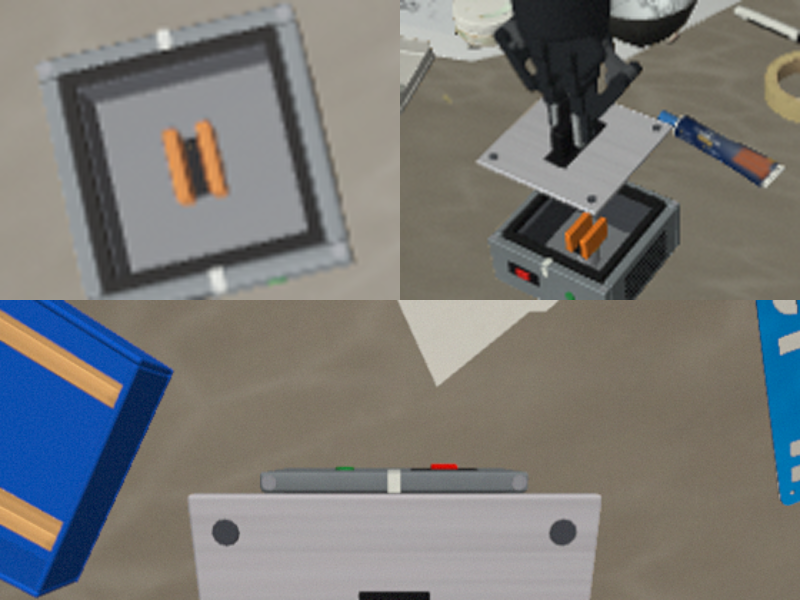

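The top crop shows the slot in line with the marks. In the wrist crop the plate is square to the frame, with its screws at full-image (158,162) and (394,162) and the mark at (276,127).

```bash
python3 - <<'E'
from h import *
W=load('w4');T=load('top3');s=env.get_state();R=s['eef_rot'];p=s['tcp_pos'];k=.7
a=atz(W,226*k,232*k,.1604);b=atz(W,563*k,232*k,.1604);m=(a+b)/2
d=(a-b)[:2];print('plate yaw',np.degrees(np.arctan2(d[1],d[0]))%180-90,np.linalg.norm(d))
print('cover centre in tool',R.T@(m-p)-[.0503,0,0])
mk=atz(W,394*k,182*k,.062);print('mark',mk,'tool',R.T@(mk-p))
e1=atz(W,268*k,182*k,.062);e2=atz(W,519*k,182*k,.062);d=(e1-e2)[:2];print('frame yaw',np.degrees(np.arctan2(d[1],d[0]))%180-90)
t=lambda x,y:(T,180+x/3.846,175+y/3.846)
f=atz(*t(196,162),.054);print('fast top',f)
for A,B in(((170,130),(185,203)),((205,122),(221,193))):
    q=atz(*t(*A),.054)-atz(*t(*B),.054);print(np.degrees(np.arctan2(q[1],q[0])))
E
```

```text
plate yaw 14.630104189367174 0.10036912699620576
cover centre in tool [3.16598930e-05 5.82472599e-04 6.10694492e-03]
mark [0.45202005 0.31441597 0.062     ] tool [0.05883845 0.00046031 0.1045057 ]
frame yaw 14.631841742842639
fast top [0.50972717 0.32559815 0.054     ]
13.708793062522474
14.613452980582002
```

```bash
python3 -m pendant '[{"xyz":[-0.001,0,0.025],"turn":[0,0,0],"fingers":-1},{"xyz":[0,0,0.025],"turn":[0,0,0],"fingers":-1},{"xyz":[0,0,0.025],"turn":[0,0,0],"fingers":-1},{"xyz":[0,0,0.004],"turn":[0,0,0],"fingers":-1},{"xyz":[0,0,0.003],"turn":[0,0,0],"fingers":-1},{"xyz":[0,0,0.003],"turn":[0,0,0],"fingers":-1},{"xyz":[0,0,0],"turn":[0,0,0],"fingers":-1},{"xyz":[0,0,0],"turn":[0,0,0],"fingers":-1}]'
```

```text
t: 12.32
tcp_pos: [0.5104, 0.3292, 0.082]
eef_rot: [[-0.967, -0.253, 0.001], [-0.253, 0.967, 0.0], [-0.001, 0.0, -1.0]]
force: [-0.3, 0.5, -1.7]
gripper_width: 0.0128
grip_force: 80.0
```

```bash
python3 -m pendant '[{"xyz":[0,0,0.003],"turn":[0,0,0],"fingers":-1},{"xyz":[0,0,0.001],"turn":[0,0,0],"fingers":-1},{"xyz":[0,0,0],"turn":[0,0,0],"fingers":-1}]' 100; python3 -m pendant '[{"xyz":[0,0,0.002],"turn":[0,0,0],"fingers":-1},{"xyz":[0,0,0.001],"turn":[0,0,0],"fingers":-1},{"xyz":[0,0,0],"turn":[0,0,0],"fingers":-1},{"xyz":[0,0,0],"turn":[0,0,0],"fingers":-1}]'
```

```text
t: 12.7
tcp_pos: [0.5103, 0.3292, 0.0778]
eef_rot: [[-0.967, -0.253, 0.0], [-0.253, 0.967, 0.0], [-0.0, 0.0, -1.0]]
force: [-0.4, 0.5, 1.8]
gripper_width: 0.0123
grip_force: 102.3
t: 13.2
tcp_pos: [0.5103, 0.3292, 0.0748]
eef_rot: [[-0.967, -0.253, 0.001], [-0.253, 0.967, 0.0], [-0.001, 0.0, -1.0]]
force: [-2.0, -0.8, 4.1]
gripper_width: 0.0119
grip_force: 102.7
```

```bash
python3 -m pendant '[{"xyz":[0,0,0.001],"turn":[0,0,0],"fingers":-1},{"xyz":[0,0,0],"turn":[0,0,0],"fingers":-1},{"xyz":[0,0,0],"turn":[0,0,0],"fingers":-1}]'; python3 -m pendant '[{"xyz":[0,0,0.001],"turn":[0,0,0],"fingers":-1},{"xyz":[0,0,0],"turn":[0,0,0],"fingers":-1},{"xyz":[0,0,0],"turn":[0,0,0],"fingers":-1}]'
```

```text
t: 13.58
tcp_pos: [0.5103, 0.3292, 0.0739]
eef_rot: [[-0.967, -0.253, 0.001], [-0.253, 0.967, 0.0], [-0.001, 0.0, -1.0]]
force: [-1.8, -1.0, 5.5]
gripper_width: 0.0118
grip_force: 102.9
t: 13.95
tcp_pos: [0.5103, 0.3292, 0.0734]
eef_rot: [[-0.967, -0.253, 0.001], [-0.253, 0.967, 0.0], [-0.001, 0.0, -1.0]]
force: [-3.3, -1.6, 8.1]
gripper_width: 0.0118
grip_force: 103.6
```

```bash
python3 -m pendant '[{"xyz":[0,0,0.001],"turn":[0,0,0],"fingers":-1},{"xyz":[0,0,0],"turn":[0,0,0],"fingers":-1},{"xyz":[0,0,0],"turn":[0,0,0],"fingers":-1}]'; python3 -m pendant '[{"xyz":[0,0,0.001],"turn":[0,0,0],"fingers":-1},{"xyz":[0,0,0],"turn":[0,0,0],"fingers":-1},{"xyz":[0,0,0],"turn":[0,0,0],"fingers":-1},{"xyz":[0,0,0],"turn":[0,0,0],"fingers":-1}]'
python3 - <<'E'
from h import *
w=snap('wrist','w5');d=snap('scene','s5');s=env.get_state();print(s['force'],s['torque'])
c=lambda i,u,v,W,H:cv2.resize(i[v:v+H,u:u+W,::-1],(800,300),interpolation=cv2.INTER_CUBIC)
cv2.imwrite('pics/c5.png',np.vstack([c(d['img'],165,150,160,90),c(w['img'],0,60,560,210)]))
E
```

```text
t: 14.32
tcp_pos: [0.5103, 0.3292, 0.0733]
eef_rot: [[-0.967, -0.254, 0.0], [-0.254, 0.967, -0.0], [-0.0, -0.0, -1.0]]
force: [-5.3, -3.3, 12.7]
gripper_width: 0.0118
grip_force: 104.2
t: 14.82
tcp_pos: [0.5103, 0.3292, 0.0734]
eef_rot: [[-0.967, -0.254, 0.0], [-0.254, 0.967, -0.0], [0.0, -0.0, -1.0]]
force: [-7.5, -5.3, 17.4]
gripper_width: 0.0122
grip_force: 104.9
[-7.96978587 -3.94055852 18.38157383] [-0.63042615  1.30969333 -0.02604855]
```

View pics/c5.png

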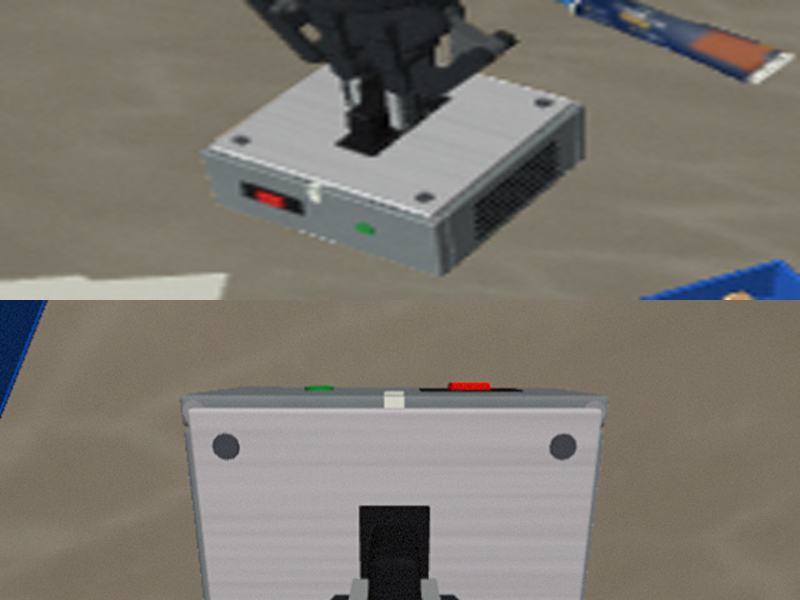

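The cover lies flat and square on the frame. It stopped moving at z = 0.0733 while the force rose to about 18 N, and no gasket shows. I'm handing in while still gripping and pressing.

```bash
python3 -c "
from station import env
print(env.close_job())"
```

```text
the job is handed in; nothing more can be done
None
```

I lined the fastener up with the marks, then set the cover on the frame and pressed it flat and home. I handed the job in at about 15 s, still gripping and pressing at about 18 N; the bottle, pliers and glue tube were not touched.

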